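# Tip the tall supply unit back and slide the carrying blade under it

### The arm

A 7-joint arm with a two-finger parallel gripper is mounted at the origin on the work surface. World frame = base frame: x ahead of the robot, y to its left, z up, the work surface at z = 0. Lengths are in m, angles in rad, forces in N, time in s.
With the tool pointing down it reaches from about 0.4 to 0.875 m from the base axis. Payload 4.4 kg.
Tool frame: the origin (TCP) lies between the finger pads; the fingertips stand ahead of it and the grasp point (between the pads) lies 2 mm behind it (robot.finger_overhang is the z of the fingertips in the tool frame, in m); z points along the fingers, y is the line along which they close (so a half turn about z gives the same grasp; the last joint's range is limited). The gripper opens to 85 mm and grips with 20 to 120 N. Pads are 22 mm wide; open, the fingers measure 114 mm over their backs; the gripper's body (76 mm by 85 mm) begins 54 mm behind the grasp point. The pads swing forward as they close: fully open they stand 13 mm farther back than shut.
Start: joints at [1.284, 0.628, 0.038, 1.517, -0.027, 0.996, -0.02], TCP at [0.142, -0.634, 0.248] pointing down, gripper open.
Joint ranges: [-3.06, 3.06], [-0.37, 2.12], [-1.25, 1.32], [0.18, 2.47], [-1.1, 4.24], [0.23, 1.98], [-2.94, 2.94]. Speed limits (rad/s): [2.57, 2.57, 3.14, 3.14, 3.14, 3.14, 3.14].

### API

Orientations are given as a rotation vector (axis times angle).
In Python, from cell import robot gives the robot as it stands.
- The arm moves only by the tool carry_out, never from a script. Its arguments are lists of equal length, an entry for each row: "fingers": the finger opening in m, from 0 to 0.0854; "xyz": the shift along the world's x, y, z in m, a list of three; "dr": the turn, a rotation vector about the world's x, y, z in degrees, a list of three. A call has 1 to 20 rows; each row is the pose to reach, as a shift and turn from the pose commanded when the call began; what a row does not reach only later rows make up. A row lasts 1/8 s, in which the tool goes at most 62.5 mm and 10.7 degrees, less where a joint would pass 70% of its speed; a pose out of reach is approached as far as the arm can. A call with a gripper value outside its range is refused whole. The fingers move at their own pace and stop on an object; "force" is the grip in N (left out, the last holds). Time passes only in rows, so rows that repeat a pose let the fingers close. It gives the time, the measured TCP pose, the force, the opening and the grip force at its end, in the units of the state.
- robot.sense(): the state, without advancing time (a new reading comes with each control period).
- robot.get_image(name): name is "scene" or "top"; returns (picture, depth): 420x560x3 uint8, red, green, blue; 420x560 float32, m along the optical axis (not along the pixel's ray), 0 where there is no reading.
- robot.camera_model(name): a dict with "fovy" (degrees; the focal length in pixels is half the picture's height over the tangent of half this angle, whatever the lens; pixels are square), "cx", "cy" (the principal point, pixels), "cam_to_world" (4x4, takes a point from camera to world coordinates). Camera axes: x right, y down, z forward; pixel columns grow to the right and rows downward; lengths in m; the calibration is good to about 2 mm. A picture is of the moment at which its call begins. camera_model takes no time and is no camera call.
- robot.job_done(): hands the job in; it is judged then, once.
Trained networks look in the newest picture that a camera, given by its name, has taken for a name from the list of things; names that differ only in an ending like _2 or _b are one class to them, and where a whole thing is asked for, a point or a joint stands for the part that bears it (a point fixed in the world has none). Each returns a list of dicts, best first, with "conf" (0 to 1); they miss things now and then, are a little off and sometimes report something else, mostly with a low value. They report only what shows in the picture. A call takes as long as a camera call.
- robot.silhouettes(camera, thing): "pixels" (420x560 bool, what is visible of it) and "rect" ([centre column, centre row, width, height] as shares, 0 to 1, of the picture: columns of its width, rows of its height, round what is visible of it).
- robot.mark_of(camera, thing): "xy" ([column, row] as shares, 0 to 1, of the picture: columns of its width, rows of its height: a listed point, or the origin of a listed thing).
The state is a dict: "t": time; "q": joint angles; "joint_velocities": joint speeds; "effort": joint torques, N m; "tool_pos": TCP position; "orientation": TCP orientation; "ft_force": force on the tool from outside, world axes, zero at the start; "ft_torque": the same for the moment, N m; "gripper_width": opening from 0.0 (shut) to 1.0 (fully open); "grasp_force": force on a finger pad.
Only numpy, scipy, OpenCV 4.12 (cv2) and the standard library are available. Lean on these libraries where they do the work, as an engineer would, in place of code of your own. Each camera call takes 0.05 s, during which the arm holds its last target. There are 200 camera calls.

### The job

The tall instrument unit is to be carried off the bench. Tip it back, its rear edge staying on the bench, until it leans by itself on the padded rest; then slide the flat blade with the upright grip under its raised front, centred, square and more than halfway to its rear edge, and leave it flat on the bench. Leave the short unit standing where it is.

Things in the scene. Friction and masses are not known exactly. Their poses are not given: they have to be found in the camera images.
- tall_unit: Taller of two off-white metal instrument boxes standing side by side before the rest: 70 mm deep (x) x 80 wide (y) x 170 tall (z), no feet, vent slots in front, 0.5 to 1 kg. Origin: centre of its underside; +x to its rear (towards the rest), z up. Tipped past about 22 degrees it falls gently on the rest by itself. Its rear bottom edge lies 35 mm from the origin along +x.
- short_unit: Bystander: the shorter off-white unit of the same make, 70 x 80 x 100 mm, origin and axes as the tall one; stands beside it, about 140 mm centre to centre, on either side.
- rest: Fixed rest: grey padded board 290 mm wide (y), sloping 30 degrees from vertical away from the units, 140 mm high, struts to 160 mm behind. Origin: middle of the board's foot line on the bench; +x level, to its rear. The units' rear faces start 2 to 11 mm in front (-x) of the foot line. A unit leaning on it is tilted 30 to 34 degrees, its front bottom edge about 35 mm up.
- blade: Loose flat steel plate lying in front of the units, 145 mm long (x) x 64 wide (y) x 4 thick, about 0.35 kg, slides on the bench. Upright grey grip block on it, 45 mm long (x) x 20 wide (y), top 66 mm above the bench, centred 115 mm behind the leading edge. Origin: middle of the leading edge, underside; +x forward, z up. (The plate without a grip is not it.)

How it is judged:
On the way:
1. the tall unit is tipped back on its rear edge and leans on the rest, not held (angle between tall_unit's own z axis and vertical between 0.44 and 0.75 rad and height (world z) of tall_unit below 0.032 m and contact force between tall_unit and rest above 0.15 N and contact force between tall_unit and the arm below 0.5 N and contact force between tall_unit and the fingers below 0.5 N), for 0.2 s.
At the end, for the whole second after the job is handed in: Tall unit leaning still on the rest, tilted 25 to 43 degrees, rear edge on the bench; blade flat on the bench, its leading edge at least 3 mm past the middle of the underside, within 20 mm of the unit's centre line and 12 degrees of square; short unit upright, moved under 20 mm (angle between tall_unit's own z axis and vertical between 0.44 and 0.75 rad and height (world z) of tall_unit below 0.032 m and contact force between tall_unit and rest above 0.15 N and x of blade in the frame of tall_unit above 0.003 m and y of blade in the frame of tall_unit between -0.02 and 0.02 m and angle between the y axis of blade and the y axis of tall_unit, either way round below 0.21 rad and angle between blade's own z axis and vertical below 0.08 rad and height (world z) of blade below 0.006 m and linear speed of each of tall_unit, blade below 0.02 m/s and angle between short_unit's own z axis and vertical below 0.1 rad); the robot touches nothing.
It fails at once if the tall unit is lifted off the bench (centre of its underside over 45 mm up) instead of being tipped on its rear edge (height (world z) of tall_unit above 0.045 m).
It fails at once if the short unit is pushed more than 20 mm or tipped more than 12 degrees (distance of short_unit from where it was at the start of the episode above 0.02 m or angle between short_unit's own z axis and vertical above 0.21 rad).
It also fails if it takes over 53 s, if anything falls off the work surface, if the arm or the gripper's body presses on something with over 40 N, if the wrist force passes 120 N, or if a joint passes its speed limit or range.

## Working session

There is one attempt and no reset: what is moved stays moved. The work goes in short steps, Python scripts to look and compute and a tool call to move; the robot and the scene stay as the last step left them, time stands still between calls to the robot, and variables do not carry over. Pictures are saved under pics/ and viewed, at most 10 in all, crops included, and the job is handed in when it is done.

Besides the shell and the picture viewer there is one more tool, called after "Request:" as name(argument=value, ...), one argument or row to a line, values as JSON. carry_out: Moves the arm, as the interface text tells. Its arguments: {"type":"object","properties":{"fingers":{"type":"array"},"xyz":{"type":"array"},"dr":{"type":"array"},"force":{"type":"number"}},"required":["fingers","xyz","dr"]}

```bash
mkdir -p pics; ls; cat > h.py <<'E'
import numpy as np, cv2
from cell import robot
def cloud(cam):
    p,d=robot.get_image(cam); m=robot.camera_model(cam)
    f=p.shape[0]/2/np.tan(np.radians(m["fovy"])/2)
    v,u=np.mgrid[:420,:560]
    P=np.stack([(u-m["cx"])/f*d,(v-m["cy"])/f*d,d],-1)
    T=np.array(m["cam_to_world"]); W=P@T[:3,:3].T+T[:3,3]
    W[d<=0]=np.nan
    return p,W
E
python3 - <<'E'
from h import *
s=robot.sense(); print(s); print(robot.finger_overhang)
im=[]
for c in("scene","top"):
    p,W=cloud(c); np.save(c+".npy",W); q=p[:,:,::-1].copy()
    for t,col in(("tall_unit",(0,0,255)),("short_unit",(0,255,0)),("rest",(255,0,0)),("blade",(255,0,255))):
        for r in robot.silhouettes(c,t)[:2]:
            k=r["pixels"]; w=W[k]; w=w[np.isfinite(w[:,0])]
            cs,_=cv2.findContours(k.astype(np.uint8),0,1)
            if r["conf"]>.4: cv2.drawContours(q,cs,-1,col,1)
            print(c,t,r["conf"],k.sum(),np.percentile(w,[2,50,98],axis=0).round(3).tolist())
            if r["conf"]>.4: np.save(f"{c}_{t}.npy",k)
    cv2.imwrite(f"pics/{c}0.png",q)
E
```

```text
pics
{'t': 0.0, 'q': array([ 1.28418233,  0.62933179,  0.03844843,  1.51840225, -0.02695803,
        0.99627908, -0.01998608]), 'joint_velocities': array([-0.00020199,  0.00154816,  0.00273391,  0.00118544, -0.00049171,
        0.00402805, -0.00045217]), 'effort': array([-9.20034690e-04, -5.63397789e+01,  1.22621600e+00, -1.93447548e+01,
        1.11136684e-02,  1.05830067e-02, -2.27197887e-06]), 'tool_pos': array([ 0.14224624, -0.63362587,  0.24738752]), 'orientation': array([-3.12058794e+00, -3.45990110e-01,  4.28739761e-04]), 'ft_force': array([-0.61470526,  0.88038546,  0.1986683 ]), 'ft_torque': array([0.02808085, 0.01015048, 0.01958165]), 'grasp_force': 0.0, 'gripper_width': 1.0002473904112354}
0.017
scene tall_unit 0.87 7586 [[0.505, 0.092, 0.007], [0.573, 0.11, 0.111], [0.58, 0.163, 0.17]]
scene short_unit 0.81 6133 [[0.644, 0.105, 0.006], [0.699, 0.122, 0.075], [0.72, 0.177, 0.101]]
scene rest 0.98 12585 [[0.479, 0.194, 0.009], [0.662, 0.235, 0.093], [0.74, 0.309, 0.138]]
scene blade 0.88 5225 [[0.583, -0.148, 0.001], [0.633, -0.102, 0.004], [0.657, -0.012, 0.066]]
top tall_unit 0.57 3875 [[0.494, 0.093, 0.024], [0.53, 0.128, 0.168], [0.575, 0.163, 0.17]]
top short_unit 0.58 2990 [[0.632, 0.107, 0.009], [0.662, 0.142, 0.098], [0.713, 0.177, 0.1]]
top rest 0.88 14377 [[0.455, 0.18, 0.007], [0.586, 0.232, 0.085], [0.73, 0.329, 0.138]]
top blade 0.88 3084 [[0.579, -0.145, -0.0], [0.615, -0.081, 0.003], [0.652, -0.011, 0.065]]
```

```bash
python3 - <<'E'
import numpy as np,cv2
cv2.imwrite("pics/a.png",np.vstack([cv2.resize(cv2.imread(f"pics/{c}0.png"),(400,300)) for c in("scene","top")]))
def rect(P): 
    r=cv2.minAreaRect((P[:,:2]*1000).astype(np.float32)); print(np.round(r[0],1),np.round(r[1],1),round(r[2],1))
for c in("scene","top"):
    W=np.load(c+".npy")
    for t,lo,hi in(("tall_unit",.162,.176),("short_unit",.094,.106),("blade",.06,.072),("blade",-.003,.008)):
        w=W[np.load(f"{c}_{t}.npy")]; w=w[(w[:,2]>lo)&(w[:,2]<hi)]
        print(c,t,len(w),end=" "); rect(w)
    # foot of rest
    w=W[np.load(f"{c}_rest.npy")]; w=w[(w[:,2]>.02)&(w[:,2]<.12)]
    A=np.c_[w[:,:2],np.ones(len(w))]
    for _ in range(5):
        k=np.linalg.lstsq(A,w[:,2],rcond=None)[0]; r=abs(A@k-w[:,2]); g=r<max(.006,np.median(r)); A,w=A[g],w[g]
    print("rest plane",k.round(3),np.degrees(np.arctan2(k[1],k[0])),len(w))
E
```

```text
scene tall_unit 1533 [538.6 129.5] [79.6 71.5] 5.1
scene short_unit 2145 [678.  142.5] [80.1 71.1] 8.6
scene blade 553 [ 627.5 -121.7] [21.1 44.5] 8.7
scene blade 3405 [596.4 -82. ] [112.2 148.5] 10.0
rest plane [-0.165  1.63  -0.184] 95.78927860283919 4305
top tall_unit 3289 [536.  129.6] [80.2 70.1] 5.2
top short_unit 2240 [674.9 143.7] [80.5 70.1] 7.5
top blade 335 [ 624.8 -121.1] [20.  45.5] 10.1
top blade 2474 [616.5 -79.7] [ 65.1 145.9] 11.6
rest plane [-0.165  1.688 -0.198] 95.57614203599901 4626
```

View pics/a.png

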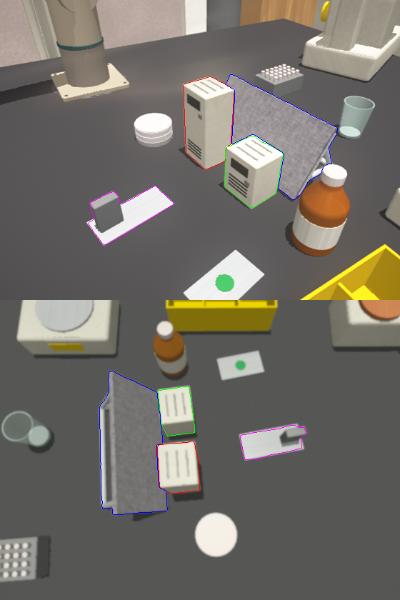

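The views show the tall unit (red, scene ~(205,125)) next to the short one, the rest behind them, and the blade with its grip in front. Everything matches the listed sizes. First I'll move to in front of the tall unit with the fingers shut.

Request:
carry_out(
  fingers=[0,0,0,0,0,0,0,0,0,0,0,0,0,0,0,0,0,0,0,0],
  xyz=[
    [0.045,0.04,0],
    [0.09,0.08,0],
    [0.135,0.12,0],
    [0.18,0.16,0],
    [0.225,0.2,0],
    [0.27,0.24,0],
    [0.315,0.28,0],
    [0.345,0.325,0],
    [0.36,0.375,0],
    [0.37,0.425,0],
    [0.38,0.475,0],
    [0.385,0.525,0],
    [0.39,0.575,0],
    [0.395,0.625,0],
    [0.4,0.67,0],
    [0.401,0.694,-0.02],
    [0.401,0.694,-0.06],
    [0.401,0.694,-0.086],
    [0.401,0.694,-0.086],
    [0.401,0.694,-0.086],
  ],
  dr=[
    [0,0,7],
    [0,0,14],
    [0,0,21],
    [0,0,28],
    [0,0,35],
    [0,0,42],
    [0,0,49],
    [0,0,56],
    [0,0,63],
    [0,0,70],
    [0,0,77],
    [0,0,83],
    [0,0,83],
    [0,0,83],
    [0,0,83],
    [0,0,83],
    [0,0,83],
    [0,0,83],
    [0,0,83],
    [0,0,83],
  ],
)

```text
t: 3.0
tool_pos: [0.5442, 0.0599, 0.1633]
orientation: [2.109, 2.327, 0.002]
ft_force: [1.2, -0.3, 1.4]
gripper_width: -0.001
grasp_force: 0.0
```

Request:
carry_out(
  fingers=[0,0,0,0,0,0,0,0,0,0,0,0,0,0,0,0,0,0],
  xyz=[
    [-0.001,0.01,0],
    [-0.002,0.018,0],
    [-0.002,0.024,0],
    [-0.003,0.029,0],
    [-0.003,0.034,0],
    [-0.004,0.039,0],
    [-0.004,0.044,0],
    [-0.004,0.049,0],
    [-0.005,0.054,0],
    [-0.005,0.059,0],
    [-0.006,0.064,0],
    [-0.006,0.069,0],
    [-0.007,0.074,0],
    [-0.007,0.078,0],
    [-0.007,0.082,0],
    [-0.008,0.086,0],
    [-0.008,0.088,0],
    [-0.008,0.088,0],
  ],
  dr=[
    [0,0,0],
    [0,0,0],
    [0,0,0],
    [0,0,0],
    [0,0,0],
    [0,0,0],
    [0,0,0],
    [0,0,0],
    [0,0,0],
    [0,0,0],
    [0,0,0],
    [0,0,0],
    [0,0,0],
    [0,0,0],
    [0,0,0],
    [0,0,0],
    [0,0,0],
    [0,0,0],
  ],
)

```text
t: 5.25
tool_pos: [0.5354, 0.1479, 0.1623]
orientation: [-2.109, -2.328, -0.0]
ft_force: [-0.1, -0.3, -0.1]
gripper_width: 0.002
grasp_force: 0.0
```

```bash
python3 - <<'E'
from h import *
p,W=cloud("scene"); cv2.imwrite("pics/s1.png",p[:,:,::-1])
print(robot.sense()["ft_force"])
E
```

```text
[-0.34266614 -0.69315938  0.75089184]
```

View pics/s1.png

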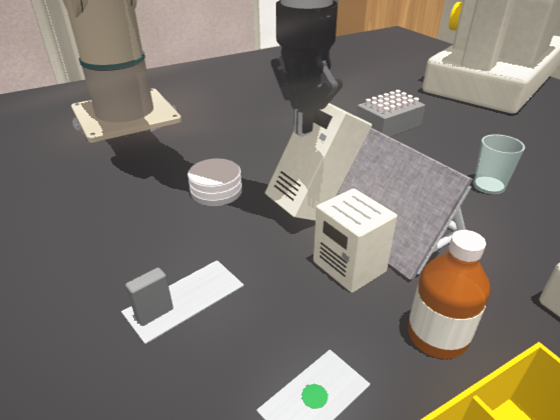

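Picture: the tall unit leans on the rest (around (320,160)), and the short unit stands where it was at (353,240). Next I'll back off and go above the grip at (150,297).

Request:
carry_out(
  fingers=[0,0,0,0.08,0.08,0.08,0.08,0.08,0.08],
  xyz=[
    [0.002,-0.03,0],
    [0.005,-0.06,0.01],
    [0.02,-0.1,0.03],
    [0.04,-0.15,0.03],
    [0.06,-0.2,0.03],
    [0.08,-0.25,0.03],
    [0.091,-0.269,0.02],
    [0.091,-0.269,0.0],
    [0.091,-0.269,0.0],
  ],
  dr=[
    [0,0,0],
    [0,0,0],
    [0,0,0],
    [0,0,2],
    [0,0,4],
    [0,0,5.5],
    [0,0,5.5],
    [0,0,5.5],
    [0,0,5.5],
  ],
)

```text
t: 6.42
tool_pos: [0.6248, -0.1203, 0.1604]
orientation: [-1.992, -2.424, 0.003]
ft_force: [-0.1, 1.0, 0.5]
gripper_width: 0.937
grasp_force: 0.0
```

```bash
python3 - <<'E'
from h import *
print(robot.sense()["tool_pos"],robot.sense()["gripper_width"])
for c in("scene","top"):
    p,W=cloud(c); cv2.imwrite(f"pics/{c}2.png",p[:,:,::-1])
    for t in("tall_unit","short_unit","blade"):
        for r in robot.silhouettes(c,t)[:1]:
            k=cv2.erode(r["pixels"].astype(np.uint8),np.ones((3,3)))>0; w=W[k]; w=w[np.isfinite(w[:,0])]
            print(c,t,r["conf"],len(w),np.percentile(w,[2,50,98],axis=0).round(3).tolist())
            if t=="blade":
                w=w[(w[:,2]<.008)]; print(cv2.minAreaRect((w[:,:2]*1000).astype(np.float32)))
            if t=="short_unit":
                w=w[(w[:,2]>.094)]; print(cv2.minAreaRect((w[:,:2]*1000).astype(np.float32)))
            if t=="tall_unit":
                # fit planes by RANSAC
                rng=np.random.default_rng(0); Q=w.copy()
                for _ in range(2):
                    best=None
                    for i in range(400):
                        a=Q[rng.choice(len(Q),3,False)]; n=np.cross(a[1]-a[0],a[2]-a[0]); L=np.linalg.norm(n)
                        if L<1e-5: continue
                        n/=L; m=abs((Q-a[0])@n)<.002
                        if best is None or m.sum()>best.sum(): best=m
                    I=Q[best]; cen=I.mean(0); n=np.linalg.svd(I-cen,full_matrices=False)[2][2]
                    B=np.cross(n,[0,0,1]); B/=np.linalg.norm(B); C=np.cross(B,n)
                    r2=cv2.minAreaRect((np.c_[(I-cen)@B,(I-cen)@C]*1000).astype(np.float32))
                    ctr=cen+r2[0][0]/1e3*B+r2[0][1]/1e3*C
                    print(" plane",best.sum(),"n",n.round(3),"centre",ctr.round(4),"size",np.round(r2[1],1),"ang",round(r2[2],1))
                    Q=Q[~best]
E
```

```text
[ 0.6248471  -0.12026837  0.16040828] 0.9370865825822128
scene tall_unit 0.89 6729 [[0.504, 0.111, 0.04], [0.564, 0.165, 0.108], [0.577, 0.23, 0.175]]
 plane 3931 n [ 0.085 -0.85   0.52 ] centre [0.5381 0.1505 0.1093] size [165.1  78.2] ang 89.5
 plane 2665 n [ 0.995  0.097 -0.001] centre [0.5722 0.181  0.0921] size [ 67.3 164.8] ang 32.9
scene blade 0.73 4922 [[0.586, -0.148, 0.002], [0.633, -0.103, 0.004], [0.657, -0.014, 0.066]]
((616.453369140625, -80.70945739746094), (71.13630676269531, 143.43504333496094), 10.377500534057617)
top tall_unit 0.64 6478 [[0.489, 0.112, 0.045], [0.527, 0.179, 0.148], [0.568, 0.246, 0.178]]
 plane 3961 n [-0.081  0.851 -0.519] centre [0.5327 0.1509 0.11  ] size [167.2  78. ] ang 90.0
 plane 2095 n [-0.052  0.516  0.855] centre [0.5261 0.2231 0.1619] size [78.  65.8] ang 0.9
top short_unit 0.95 2710 [[0.632, 0.108, 0.018], [0.661, 0.141, 0.098], [0.71, 0.175, 0.101]]
((673.9356689453125, 142.52337646484375), (78.48990631103516, 66.90335845947266), 9.020098686218262)
top blade 0.96 2953 [[0.582, -0.144, 0.0], [0.615, -0.082, 0.003], [0.651, -0.012, 0.065]]
((616.5289916992188, -79.03131866455078), (63.08397674560547, 143.52963256835938), 10.219282150268555)
```

Request:
carry_out(
  fingers=[0.08,0.08,0.08,0.08,0,0,0,0,0,0,0],
  xyz=[
    [0.001,-0.001,-0.04],
    [0.001,-0.001,-0.08],
    [0.001,-0.001,-0.115],
    [0.001,-0.001,-0.115],
    [0.001,-0.001,-0.115],
    [0.001,-0.001,-0.115],
    [0.001,-0.001,-0.115],
    [0.001,-0.001,-0.115],
    [0.001,-0.001,-0.115],
    [0.001,-0.001,-0.115],
    [0.001,-0.001,-0.115],
  ],
  dr=[
    [0,0,0],
    [0,0,0],
    [0,0,0],
    [0,0,0],
    [0,0,0],
    [0,0,0],
    [0,0,0],
    [0,0,0],
    [0,0,0],
    [0,0,0],
    [0,0,0],
  ],
  force=40,
)

```text
t: 8.2
tool_pos: [0.6275, -0.1227, 0.0486]
orientation: [1.995, 2.426, -0.0]
ft_force: [-1.7, 0.2, 5.5]
gripper_width: 0.226
grasp_force: 41.2
```

Request:
carry_out(
  fingers=[0,0,0,0,0,0,0,0],
  xyz=[
    [0,0,0.003],
    [-0.015,0.018,0.003],
    [-0.03,0.036,0.003],
    [-0.045,0.055,0.003],
    [-0.06,0.074,0.003],
    [-0.074,0.092,0.003],
    [-0.074,0.092,0.003],
    [-0.074,0.092,0.003],
  ],
  dr=[
    [0,0,0],
    [0,0,-1],
    [0,0,-2],
    [0,0,-3],
    [0,0,-4],
    [0,0,-5.2],
    [0,0,-5.2],
    [0,0,-5.2],
  ],
)

```text
t: 9.2
tool_pos: [0.554, -0.0308, 0.0503]
orientation: [2.103, 2.333, 0.0]
ft_force: [0.2, -0.9, -5.1]
gripper_width: 0.225
grasp_force: 39.9
```

```bash
python3 - <<'E'
from h import *
for c in("scene","top"):
    p,W=cloud(c); cv2.imwrite(f"pics/{c}3.png",p[:,:,::-1])
    for r in robot.silhouettes(c,"blade")[:1]:
        w=W[r["pixels"]]; w=w[w[:,2]<.012]; print(c,r["conf"],len(w),cv2.minAreaRect((w[:,:2]*1000).astype(np.float32)),np.percentile(w[:,2],[5,50,95]))
        f=w@np.array([-.095,.9955,0]); print("lead",np.percentile(f,99),"rear edge",np.dot([.534,.1662],[-.095,.9955]))
        e=w[(f>np.percentile(f,99)-.04)]; l=e@np.array([-.9955,-.095,0]); print("lateral",(l.min()+l.max())/2,l.max()-l.min(),"unit",np.dot([.534,.1662],[-.9955,-.095]))
cv2.imwrite("pics/b.png",np.hstack([cv2.imread(f"pics/{c}3.png")[100:400,120:520] for c in("scene","top")]))
E
```

```text
scene 0.79 2437 ((519.9575805664062, 12.280662536621094), (127.92935180664062, 150.98802185058594), 5.726025581359863) [0.00241578 0.00516427 0.00674086]
lead 0.03121738693175016 rear edge 0.1147221
lateral -0.5456146699103048 0.07269289336894025 unit -0.5473860000000002
top 0.91 2328 ((548.27880859375, 27.77431869506836), (66.7651596069336, 117.40233612060547), 5.261897563934326) [0.00194456 0.0040989  0.00604674]
lead 0.0322943649550683 rear edge 0.1147221
lateral -0.5485584930361305 0.06668247207895905 unit -0.5473860000000002
```

View pics/b.png

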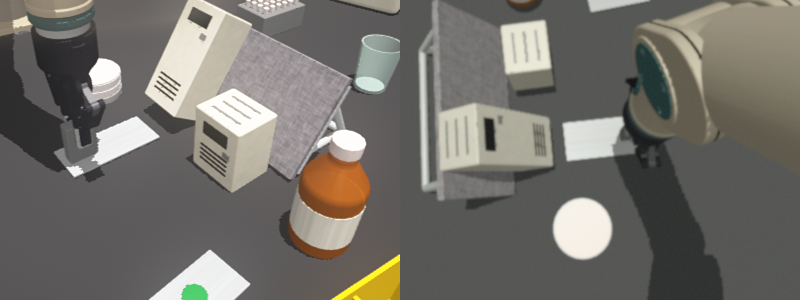

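The blade (plate around (605,140) in the right half) is square and centred, with its leading edge 83 mm in front of the unit's rear edge. I'll insert it 60 mm, lower it, release and rise.

Request:
carry_out(
  fingers=[0,0,0,0,0,0,0,0,0,0,0],
  xyz=[
    [-0.001,0.008,0],
    [-0.002,0.016,0],
    [-0.002,0.024,0],
    [-0.003,0.032,0],
    [-0.004,0.04,0],
    [-0.005,0.048,0],
    [-0.005,0.055,0],
    [-0.006,0.06,0],
    [-0.006,0.06,0],
    [-0.006,0.06,-0.002],
    [-0.006,0.06,-0.002],
  ],
  dr=[
    [0,0,0],
    [0,0,0],
    [0,0,0],
    [0,0,0],
    [0,0,0],
    [0,0,0],
    [0,0,0],
    [0,0,0],
    [0,0,0],
    [0,0,0],
    [0,0,0],
  ],
)

```text
t: 10.78
tool_pos: [0.5476, 0.0294, 0.0485]
orientation: [2.104, 2.333, 0.0]
ft_force: [-0.3, -0.4, 0.1]
gripper_width: 0.228
grasp_force: 40.5
```

Request:
carry_out(
  fingers=[0.06,0.06,0.06,0.06,0.06,0.06,0.06,0.06,0.06,0.06,0.06],
  xyz=[
    [0,0,0],
    [0,0,0],
    [0,0,0],
    [0,0,0],
    [0,0,0.01],
    [0,0,0.03],
    [0,0,0.06],
    [0.0,-0.03,0.1],
    [0.0,-0.09,0.14],
    [0,-0.15,0.16],
    [0,-0.2,0.16],
  ],
  dr=[
    [0,0,0],
    [0,0,0],
    [0,0,0],
    [0,0,0],
    [0,0,0],
    [0,0,0],
    [0,0,0],
    [0,0,0],
    [0,0,0],
    [0,0,0],
    [0,0,0],
  ],
)

```text
t: 12.15
tool_pos: [0.5484, -0.172, 0.2112]
orientation: [2.1, 2.331, 0.003]
ft_force: [1.1, -0.1, -0.7]
gripper_width: 0.704
grasp_force: 0.0
```

```bash
python3 - <<'E'
from h import *
for c in("scene","top"):
    p,W=cloud(c); cv2.imwrite(f"pics/{c}4.png",p[:,:,::-1])
    for r in robot.silhouettes(c,"blade")[:1]:
        w=W[r["pixels"]]; g=w[(w[:,2]>.06)&(w[:,2]<.072)]; w=w[w[:,2]<.012]
        R=cv2.minAreaRect((g[:,:2]*1000).astype(np.float32)); G=np.array(R[0])/1e3
        h=np.array([-.095,.9955]); print(c,R,"z",np.percentile(w[:,2],[5,50,95]).round(4),"d",.1147-(G@h+.115),"rear end",np.percentile(w[:,:2]@h,1)-.1147)
        print(" lat",G@[-.9955,-.095]+.5474, cv2.minAreaRect((w[:,:2]*1000).astype(np.float32)))
    for r in robot.silhouettes(c,"tall_unit")[:1]:
        w=W[r["pixels"]]; print(" tall",np.nanpercentile(w,[2,50,98],axis=0).round(3).tolist())
cv2.imwrite("pics/c.png",np.hstack([cv2.imread(f"pics/{c}4.png")[100:400,120:520] for c in("scene","top")]))
E
```

```text
tall [[0.498, 0.11, 0.031], [0.563, 0.165, 0.107], [0.577, 0.237, 0.177]]
 tall [[0.488, 0.111, 0.04], [0.527, 0.179, 0.147], [0.57, 0.247, 0.178]]
```

View pics/c.png

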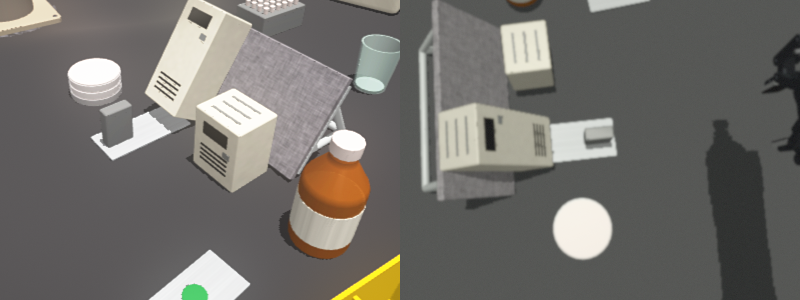

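The blade lies under the raised front (right half, around (585,140)), the unit still leans and the arm is clear. The network missed the blade, so I'll check its grip and plate directly from depth.

```bash
python3 - <<'E'
from h import *
h=np.array([-.095,.9955]); l=np.array([-.9955,-.095])
for c in("scene","top"):
    p,W=cloud(c); s=W[...,:2]@h-.1147; y=W[...,:2]@l+.5474; z=W[...,2]
    g=W[(s>-.19)&(s<-.09)&(abs(y)<.04)&(z>.06)&(z<.072)]
    R=cv2.minAreaRect((g[:,:2]*1000).astype(np.float32)); G=np.array(R[0])/1e3
    print(c,len(g),R,"d",.1147-(G@h+.115),"lat",G@l+.5474)
    m=(s>-.18)&(s<-.08)&(abs(y)<.045)&(p.mean(-1)>120)&(z<.012)
    print(" plate",cv2.minAreaRect((W[m][:,:2]*1000).astype(np.float32)),np.percentile(z[m],[5,50,95]).round(4), "s min",np.percentile(s[m],1))
E
```

```text
scene 327 ((549.7363891601562, 30.16364288330078), (21.38215446472168, 44.37828826904297), 4.766633987426758) d 0.021897050479888908 lat -0.0027281214828490663
 plate ((544.4902954101562, 42.91434097290039), (73.13597106933594, 87.04076385498047), 6.65020227432251) [0.0014 0.0034 0.0049] s min -0.16597083003371066
top 366 ((547.3948974609375, 31.182994842529297), (19.981557846069336, 44.591121673583984), 6.510289669036865) d 0.020659843893051144 lat -0.0004940049324035911
 plate ((547.4047241210938, 42.625362396240234), (68.6302261352539, 89.40995788574219), 6.258020401000977) [-0.0017  0.0023  0.0043] s min -0.16782645334862917
```

The leading edge is about 21 mm in front of the rear edge (unit x ≈ +17 mm). The blade is within 3 mm of centre, square and flat, so I'm handing it in.

```bash
python3 -c "
from cell import robot
print(robot.job_done())"
```

```text
the job is handed in; nothing more can be done
None
```

The job is handed in, with no verdict returned: at my last check the tall unit leaned on the rest at about 31°, the blade lay flat, square and centred under it with its leading edge about 17 mm past the middle of the underside, and the short unit still stood in place.

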